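# Step the sauce dish and then the wooden cup under the portioning nozzle

## Task

On the worktop a portioning stand carries a sliding table with three vessels under a fixed nozzle. Take the table by its black knob and slide it until the shallow white sauce dish on it stands centred under the nozzle, pause there for about a second, then slide on until the small wooden cup is centred under the nozzle, let go and leave it there. Do not touch the vessels with the hand; all three stay standing upright on the table.

Things in the scene. Friction and masses are not known exactly. Their poses are not given: they have to be found in the camera images.
- knob_grip (a point): Grip point (z 68 mm) on the axis of the upright black cylindrical knob, 22 mm diameter, top at z 85 mm, on a white tongue (40 mm wide, top at z 40 mm) at the robot's side of the sliding table, 180 mm from its centre. A steel washer, 28 mm wide, up to z 44 mm, is round the knob's foot. Knob, table and vessels all shift together.
- table_center (a point): Centre of the white sliding table's upper face (170 x 170 mm, z 40 mm). It runs on crossed slides: it can be shifted in any horizontal direction with 2 to 3 N, never turns or lifts, stays where left, and has 60 mm of travel each way from under the nozzle along each slide (the table's own x and y, turned up to 0.25 rad from the world's). x points away from the knob.
- nozzle_tip (a point): Tip of the fixed steel nozzle, pointing straight down, at z 145 mm, 10 mm wide; above it a steel hopper, 48 mm diameter, up to z 269 mm, held by an arm from a column behind the table. At the start it is over the space between the table's four nests.
- sauce_dish: Shallow round white sauce dish, 74 mm diameter, 20 mm high, loose in one of the table's four steel ring nests (in a square of 80 mm spacing, 66 mm inside, 4 mm high; which vessel is in which varies, one is empty). Origin: centre of its underside (z 40 mm). Comes under the nozzle first. A similar dish on the worktop is not meant.
- wood_cup: Small round wooden cup, 52 mm diameter, 53 mm high, loose in another nest of the table. Origin: centre of its underside (z 40 mm); z axis up. Comes under the nozzle second, and is left there.
- tumbler: Waisted clear glass tumbler, 62 mm diameter, 82 mm high, loose in a third nest of the table. Origin: centre of its underside (z 40 mm); z axis up. Only rides along.
There are look-alikes about, which are no part of the job. Leave any orange, purple or yellow look-alike of the sauce_dish alone.

How it is judged:
By the outcome, as a careful person would: the job done as asked, in the order asked, and still so for the second after the job is handed in, with the robot touching nothing.
It also fails if it takes over 42 s, if anything falls off the work surface, if the arm or the gripper's body presses on something with over 40 N, if the wrist force passes 120 N, or if a joint passes its speed limit or range.

## Robot

A 7-joint arm with a two-finger parallel gripper is mounted at the origin on a cart in front of the work surface, level with it; the furniture and walls round the work are solid. World frame = base frame: x ahead of the robot, y to its left, z up, the work surface at z = 0. Lengths are in m, angles in rad, forces in N, time in s.
With the tool pointing down it reaches from about 0.4 to 0.875 m from the base axis. Payload 19.3 kg.
Tool frame: the origin (TCP) lies on the mounting face of the last link; the fingertips stand 173 mm ahead of it and the grasp point (between the pads) lies 155 mm ahead of it (bot.grip_point_offset is the distance from the TCP to the grasp point, in m); z points along the fingers, y is the line along which they close (so a half turn about z gives the same grasp; the last joint's range is limited). The gripper opens to 85 mm and grips with 20 to 120 N. Pads are 22 mm wide; open, the fingers measure 114 mm over their backs; the gripper's body (76 mm by 85 mm) begins 54 mm behind the grasp point. The pads swing forward as they close: fully open they stand 13 mm farther back than shut.
Start: joints at [1.074, 0.521, -0.036, 1.599, 0.021, 1.021, -0.113], TCP at [0.259, -0.569, 0.405] pointing down, gripper open.
Joint ranges: [-2.91, 2.91], [-0.3, 2.13], [-1.5, 1.42], [0.17, 2.43], [-1.26, 4.41], [0.16, 1.93], [-2.52, 2.52]. Speed limits (rad/s): [1.89, 1.89, 2.39, 2.39, 3.01, 3.01, 3.01].

## Interface

Orientations are given as [roll, pitch, yaw] about the fixed x, y, z axes, in that order (R = Rz(yaw) Ry(pitch) Rx(roll)).
In Python, from workcell import bot gives the robot as it stands.
- The arm moves only by the tool arm_command, never from a script. Its argument "deltas" is a list of rows, each a list of 3 entries, a list of its own where there are three numbers: the shift along the tool's x, y, z in cm, then the turn, a rotation vector about the tool's x, y, z in rad, then the finger opening in cm, from 0 to 8.54. In form: [[[tx, ty, tz], [rx, ry, rz], claw], ...]. A call has 1 to 20 rows; each row shifts and turns the commanded pose from where the row before left it, along the tool's axes as they then stand; what a row does not reach is not made up. A row lasts 1/10 s, in which the tool goes at most 50 mm and 8.59 degrees, less where a joint would pass 70% of its speed; a pose out of reach is approached as far as the arm can. A call with a gripper value outside its range is refused whole. The fingers move at their own pace and stop on an object; "newtons" is the grip in N (left out, the last holds). Time passes only in rows, so rows that do not move let the fingers close. It gives the time, the measured TCP pose, the force, the opening and the grip force at its end, in the units of the state.
- bot.observe(): the state, without advancing time (a new reading comes with each control period).
- bot.grab_frame(name): name is "side" or "top"; returns a dict with "frame" (384x512x3 uint8, red, green, blue), "K" (3x3 intrinsics, pixels), "k1" (the pictures are not rectified: a ray, as slopes to the right and down, at radius r is drawn at 1 + k1 r^2 times it, then the intrinsics apply), "rvec" (rotation vector, rad) and "tvec" (3), from world to camera coordinates, as OpenCV has them. Camera axes: x right, y down, z forward; pixel columns grow to the right and rows downward; lengths in m; the calibration is good to about 2 mm. A picture is of the moment at which its call begins. There is no depth.
- bot.job_done(): hands the job in; it is judged then, once.
Trained networks look in a picture, given as the dict that the camera call returned (one of the last four; its "shot" number tells which), for a name from the list of things; names that differ only in an ending like _2 or _b are one class to them, and where a whole thing is asked for, a point or a joint stands for the part that bears it (a point fixed in the world has none). Each returns a list of dicts, best first, with "p" (0 to 1); they miss things now and then, are a little off and sometimes report something else, mostly with a low value. They report only what shows in the picture. A call takes as long as a camera call. They do not tell look-alikes from the thing itself.
- bot.find_in(name, picture): "rect" ([left, top, width, height] in pixels, round what is visible of it).
- bot.mark_of(name, picture): "at" ([column, row] in pixels: a listed point, or the origin of a listed thing).
The state is a dict: "clock": time; "qpos": joint angles; "qd": joint speeds; "joint_efforts": joint torques, N m; "position": TCP position; "tool_rot": TCP orientation; "force": force on the tool from outside, world axes, zero at the start; "moment": the same for the moment, N m; "grip_width": finger opening in m; "finger_force": force on a finger pad.
Only numpy, scipy, OpenCV 4.12 (cv2) and the standard library are available. Lean on these libraries where they do the work, as an engineer would, in place of code of your own. Each camera call takes 0.05 s, during which the arm holds its last target. There are 200 camera calls.

## Working session

There is one attempt and no reset: what is moved stays moved. The work goes in short steps, Python scripts to look and compute and a tool call to move; the robot and the scene stay as the last step left them, time stands still between calls to the robot, and variables do not carry over. Pictures are saved under pics/ and viewed, at most 10 in all, crops included, and the job is handed in when it is done.

Besides the shell and the picture viewer there is one more tool, called after "Call:" as name([rows], argument=value, ...), one row to a line, values as JSON. arm_command: Moves the arm, as the interface text tells. Its arguments: {"type":"object","properties":{"deltas":{"type":"array","items":{"type":"array"}},"newtons":{"type":"number"}},"required":["deltas"]}

```bash
mkdir -p pics; cat > h.py <<'E'
import numpy as np, cv2
from workcell import bot
def ray(pic,uv):
    K=np.array(pic["K"]);d=np.array([pic["k1"],0,0,0,0.])
    n=cv2.undistortPoints(np.array([[uv]],float),K,d)[0,0]
    R=cv2.Rodrigues(np.array(pic["rvec"],float))[0];t=np.array(pic["tvec"],float).ravel()
    return -R.T@t, R.T@np.array([n[0],n[1],1.])
def at_z(pic,uv,z):
    o,d=ray(pic,uv);return o+d*(z-o[2])/d[2]
def tri(p1,u1,p2,u2):
    o1,d1=ray(p1,u1);o2,d2=ray(p2,u2)
    s=np.linalg.lstsq(np.c_[d1,-d2],o2-o1,rcond=None)[0]
    a=o1+s[0]*d1;b=o2+s[1]*d2
    return (a+b)/2,np.linalg.norm(a-b)
def proj(pic,X):
    return cv2.projectPoints(np.array(X,float).reshape(-1,3),np.array(pic["rvec"],float),np.array(pic["tvec"],float),np.array(pic["K"],float),np.array([pic["k1"],0,0,0,0.]))[0].reshape(-1,2)
E
python3 - <<'E'
from h import *
np.set_printoptions(precision=4,suppress=True)
P={n:bot.grab_frame(n) for n in("side","top")}
for n in P: cv2.imwrite(f"pics/{n}0.png",P[n]["frame"][:,:,::-1])
Z=dict(knob_grip=.068,table_center=.04,nozzle_tip=.145,sauce_dish=.04,wood_cup=.04,tumbler=.04)
for k,z in Z.items():
    m={n:bot.mark_of(k,P[n]) for n in P}
    for n in P:
        for d in m[n][:3]: print(k,n,d["p"],d["at"],at_z(P[n],d["at"],z)[:2])
    if m["side"] and m["top"]: print("  tri",*tri(P["side"],m["side"][0]["at"],P["top"],m["top"][0]["at"]))
print(bot.observe())
E
```

```text
knob_grip side 0.71 [270.5, 228.6] [0.5012 0.046 ]
knob_grip top 0.92 [242.4, 206.4] [0.501  0.0348]
  tri [0.5018 0.0351 0.0594] 0.00023569104353770234
table_center side 0.31 [187.7, 181.5] [ 0.7296 -0.1591]
table_center top 0.58 [255.3, 128.4] [0.687  0.0047]
  tri [0.668 0.006 0.143] 0.01952654664975683
nozzle_tip side 0.37 [167.6, 232.3] [0.6708 0.1739]
nozzle_tip top 0.67 [253.0, 118.6] [0.6784 0.0094]
  tri [0.7286 0.0112 0.0078] 0.014967137996298934
sauce_dish side 0.89 [297.2, 297.2] [0.4406 0.2006]
sauce_dish side 0.72 [341.5, 243.0] [0.3535 0.0427]
sauce_dish side 0.58 [214.4, 218.9] [ 0.6306 -0.0103]
sauce_dish top 0.94 [263.0, 277.7] [ 0.3409 -0.0101]
sauce_dish top 0.87 [190.7, 236.9] [0.4342 0.1543]
sauce_dish top 0.73 [265.3, 151.5] [ 0.6314 -0.0182]
  tri [ 0.3765 -0.0093 -0.1777] 0.11481722437459677
wood_cup side 0.91 [166.7, 230.2] [0.7253 0.0414]
wood_cup top 0.69 [240.2, 111.4] [0.7287 0.0402]
  tri [0.7273 0.04   0.0392] 0.003063330434718407
tumbler top 0.92 [231.7, 144.5] [0.6487 0.0603]
{'clock': 0.7, 'qpos': array([ 1.0738,  0.5214, -0.0363,  1.5995,  0.0212,  1.0211, -0.1128]), 'qd': array([-0.0006, -0.    ,  0.0007, -0.0014, -0.0004,  0.0009, -0.0011]), 'joint_efforts': array([  0.0023, -92.6666,   1.979 , -37.0219,   0.0182,   0.0019,
        -0.    ]), 'position': array([ 0.2587, -0.5689,  0.4047]), 'tool_rot': array([-3.1416,  0.    ,  0.4267]), 'force': array([-0.2924,  0.6019, -0.3862]), 'moment': array([ 0.0453,  0.0352, -0.0262]), 'finger_force': 0.0, 'grip_width': 0.08543952415319299}
```

```bash
python3 -c "
import cv2,numpy as np
a=[cv2.imread(f'pics/{n}0.png') for n in('side','top')]
cv2.imwrite('pics/both0.png',cv2.resize(np.hstack(a),(800,300),interpolation=cv2.INTER_AREA))"
```

```text
(no output)
```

View pics/side0.png

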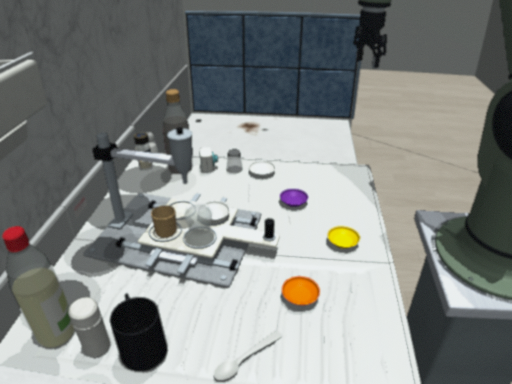

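View pics/top0.png

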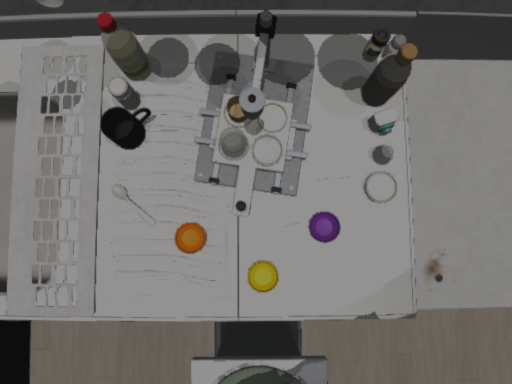

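The side view shows the stand: the wooden cup at (163,222), the tumbler at (200,230), a dish at about (214,212), the knob at (269,230) and the nozzle tip at about (184,181). The top view has the knob at (241,206), the cup at (238,110), the tumbler at (233,145), and white rings at (273,118) and (267,151). I'll zoom in to tell the dish from the empty nest.

```bash
python3 -c "
import cv2,numpy as np
a=cv2.imread('pics/side0.png')[120:290,110:310];b=cv2.imread('pics/top0.png')[60:230,170:370]
cv2.imwrite('pics/z0.png',cv2.resize(np.hstack([a,b]),(800,340),interpolation=cv2.INTER_CUBIC))"
```

```text
(no output)
```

View pics/z0.png

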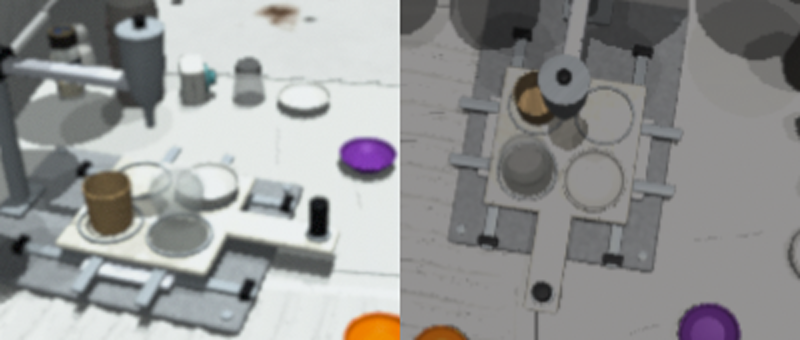

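```bash
cat >> h.py <<'E'
def grad(pic):
    g=cv2.GaussianBlur(pic["frame"].astype(np.float32),(0,0),0.8)
    return np.sqrt(sum(cv2.Sobel(g,-1,i,1-i)**2 for i in(0,1)).sum(2))
def circ(x,y,z,r,n=72):
    a=np.linspace(0,2*np.pi,n,endpoint=False);return np.c_[x+r*np.cos(a),y+r*np.sin(a),np.full(n,z)]
def fit(pics,x,y,circles,R=.016):
    """circles: list of (z,r); best xy by mean (capped) gradient along projected circles"""
    G=[np.minimum(grad(p),150) for p in pics];best=(-1,)
    for st,rad in((.002,R),(.0005,.003)):
        x0,y0=(x,y) if best[0]<0 else best[1:]
        for dx in np.arange(-rad,rad+1e-9,st):
            for dy in np.arange(-rad,rad+1e-9,st):
                s=0
                for p,g in zip(pics,G):
                    for z,r in circles:
                        uv=proj(p,circ(x0+dx,y0+dy,z,r)).astype(np.float32)
                        s+=cv2.remap(g,uv[:,0],uv[:,1],cv2.INTER_LINEAR).mean()
                if s>best[0]: best=(s,x0+dx,y0+dy)
    return np.round([best[1],best[2],best[0]/len(pics)/len(circles)],4)
E
python3 - <<'E'
from h import *
np.set_printoptions(precision=4,suppress=True)
S=bot.grab_frame("side");T=bot.grab_frame("top")
print("nozz side",at_z(S,(185,182.5),.145),"hopper top",at_z(T,(251.5,100),.269))
for k,a in dict(hopper=(.68,.012,[(.269,.024)]),cup=(.727,.04,[(.093,.026)]),cupbase=(.727,.04,[(.04,.026)]),dish=(.631,-.018,[(.06,.037)]),dishring=(.631,-.018,[(.044,.033)]),
   ring4=(.71,-.035,[(.044,.033),(.044,.035)]),cupring=(.727,.04,[(.044,.033),(.044,.035)]),tumring=(.649,.06,[(.044,.033),(.044,.035)]),knob=(.501,.036,[(.085,.011)]),washer=(.501,.036,[(.044,.014)])).items():
    print(k,"T",fit([T],*a),"S",fit([S],*a),"TS",fit([S,T],*a))
E
```

```text
nozz side [0.6822 0.0107 0.145 ] hopper top [0.6742 0.0112 0.269 ]
hopper T [  0.675    0.0105 127.385 ] S [  0.6765   0.031  134.677 ] TS [  0.675    0.0105 104.4926]
cup T [  0.7235   0.0435 126.674 ] S [  0.724    0.049  141.1862] TS [  0.7235   0.0465 129.4858]
cupbase T [  0.743    0.0445 126.3365] S [  0.731    0.0345 113.7972] TS [  0.721    0.055  113.3314]
dish T [  0.6305  -0.0205 117.41  ] S [  0.634   -0.016  126.1055] TS [  0.631   -0.02   112.4029]
dishring T [  0.6325  -0.025  105.6513] S [  0.639   -0.0305 125.6587] TS [  0.6305  -0.0245 105.9104]
ring4 T [  0.7155  -0.0365 106.2675] S [  0.698   -0.0375 115.0498] TS [  0.7155  -0.0365 108.1724]
cupring T [  0.7345   0.04   119.2387] S [  0.7365   0.0415 129.5253] TS [  0.7365   0.041  124.3164]
tumring T [  0.6465   0.0585 114.5577] S [  0.649    0.0595 138.829 ] TS [  0.6475   0.059  126.5009]
knob T [  0.501   0.038 150.   ] S [  0.5045   0.0425 140.742 ] TS [  0.503    0.04   144.2303]
washer T [  0.5045   0.04   149.4012] S [  0.5045   0.0305 141.1264] TS [  0.505    0.04   144.8777]
```

Nozzle is near (0.679, 0.011), the dish near (0.631, -0.020), the cup near (0.724, 0.044) and the knob near (0.502, 0.038). First I'll square the tool to the world axes, then move above the knob.

Call:
arm_command([
  [[0,0,0],[0,0,0.142],8.5],
  [[0,0,0],[0,0,0.142],8.5],
  [[0,0,0],[0,0,0.143],8.5],
  [[1.62,-4.05,0.7],[0,0,0],8.5],
  [[1.62,-4.05,0.7],[0,0,0],8.5],
  [[1.62,-4.05,0.7],[0,0,0],8.5],
  [[1.62,-4.05,0.7],[0,0,0],8.5],
  [[1.62,-4.05,0.7],[0,0,0],8.5],
  [[1.62,-4.05,0.7],[0,0,0],8.5],
  [[1.62,-4.05,0.7],[0,0,0],8.5],
  [[1.62,-4.05,0.7],[0,0,0],8.5],
  [[1.62,-4.05,0.7],[0,0,0],8.5],
  [[1.62,-4.05,0.7],[0,0,0],8.5],
  [[1.62,-4.05,0.7],[0,0,0],8.5],
  [[1.62,-4.05,0.7],[0,0,0],8.5],
  [[1.62,-4.05,0.7],[0,0,0],8.5],
  [[1.62,-4.05,0.7],[0,0,0],8.5],
  [[1.62,-4.05,0.7],[0,0,0],8.5],
], newtons=40)

```text
clock: 2.6
position: [0.5023, 0.0403, 0.2996]
tool_rot: [-3.142, -0.0, -0.0]
force: [1.1, 0.1, 0.6]
grip_width: 0.0855
finger_force: 0.0
```

Call:
arm_command([
  [[0,0,0],[0,0,0],8.5],
  [[0,0,0],[0,0,0],8.5],
])

```text
clock: 2.8
position: [0.5019, 0.0393, 0.2994]
tool_rot: [3.142, 0.001, 0.002]
force: [0.8, -1.0, 0.3]
grip_width: 0.085
finger_force: 0.0
```

```bash
python3 - <<'E'
from h import *
S=bot.grab_frame("side");T=bot.grab_frame("top")
o=bot.observe();print({k:np.round(o[k],4) for k in("clock","position","tool_rot","force","qpos")})
for n,p in(("S",S),("T",T)):
  for k in("knob_grip","sauce_dish","wood_cup","nozzle_tip"): print(n,k,[(d["p"],d["at"]) for d in bot.mark_of(k,p)][:4])
a=S["frame"][120:290,110:310,::-1];b=T["frame"][60:230,170:370,::-1]
for p,im in((S,a),(T,b)):
  pass
cv2.imwrite('pics/z1.png',cv2.resize(np.hstack([a,b]),(800,340),interpolation=cv2.INTER_CUBIC))
E
```

```text
{'clock': np.float64(2.9), 'position': array([0.5017, 0.0376, 0.2998]), 'tool_rot': array([ 3.1412e+00,  1.0000e-04, -1.3000e-03]), 'force': array([-0.2937, -0.1627, -0.1038]), 'qpos': array([-0.1386,  0.4819, -0.0711,  2.0085,  0.0549,  0.6531, -1.8173])}
S knob_grip [(0.65, [270.2, 228.2])]
S sauce_dish [(0.87, [340.2, 241.6]), (0.8, [216.5, 217.5]), (0.71, [293.5, 200.1]), (0.7, [300.1, 295.3])]
S wood_cup [(0.71, [164.8, 231.2]), (0.44, [198.9, 237.3])]
S nozzle_tip [(0.81, [182.6, 183.9])]
T knob_grip []
T sauce_dish [(0.72, [263.9, 153.8]), (0.56, [323.5, 226.6]), (0.52, [191.3, 233.9])]
T wood_cup [(0.76, [239.2, 109.2])]
T nozzle_tip [(0.56, [252.2, 117.3])]
```

View pics/z1.png

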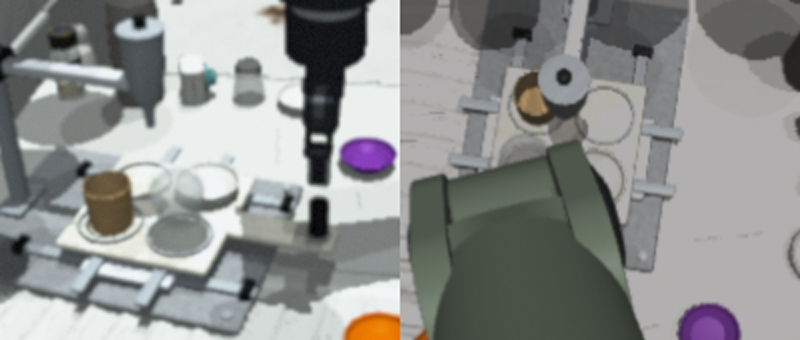

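The gripper stands straight above the knob: both are at about (318, 140–215) in the side crop. Descending and closing.

Call:
arm_command([
  [[0,0,1.9],[0,0,0],8.5],
  [[0,0,1.9],[0,0,0],8.5],
  [[0,0,1.9],[0,0,0],8.5],
  [[0,0,1.9],[0,0,0],8.5],
  [[0,0,0],[0,0,0],8.5],
  [[0,0,0],[0,0,0],5],
  [[0,0,0],[0,0,0],3.2],
  [[0,0,0],[0,0,0],2.7],
  [[0,0,0],[0,0,0],2.4],
  [[0,0,0],[0,0,0],2.1],
  [[0,0,0],[0,0,0],1.8],
  [[0,0,0],[0,0,0],1.5],
  [[0,0,0],[0,0,0],1.5],
  [[0,0,0],[0,0,0],1.5],
], newtons=40)

```text
clock: 4.7
position: [0.502, 0.0385, 0.2242]
tool_rot: [-3.141, -0.001, -0.0]
force: [-1.4, 0.4, 8.6]
grip_width: 0.0209
finger_force: 38.7
```

```bash
python3 - <<'E'
from h import *
o=bot.observe();print({k:np.round(o[k],4) for k in("clock","position","force","grip_width","finger_force")})
S=bot.grab_frame("side");T=bot.grab_frame("top")
for n,p in(("S",S),("T",T)):
  for k,z in(("knob_grip",.068),("sauce_dish",.04),("wood_cup",.04),("nozzle_tip",.145)): print(n,k,[(d["p"],d["at"],np.round(at_z(p,d["at"],z),4)) for d in bot.mark_of(k,p)][:4])
E
```

```text
{'clock': np.float64(4.7), 'position': array([0.502 , 0.0385, 0.2242]), 'force': array([-1.3882,  0.4458,  8.5624]), 'grip_width': np.float64(0.0209), 'finger_force': np.float64(38.6959)}
S knob_grip [(0.68, [267.3, 227.1], array([0.5081, 0.0417, 0.068 ]))]
S sauce_dish [(0.92, [292.4, 201.0], array([ 0.4603, -0.1002,  0.04  ])), (0.75, [342.4, 243.0], array([0.3516, 0.0425, 0.04  ])), (0.72, [213.6, 215.9], array([ 0.6345, -0.0211,  0.04  ])), (0.61, [297.6, 299.7], array([0.4397, 0.2063, 0.04  ]))]
S wood_cup [(0.66, [167.3, 232.9], array([0.7213, 0.0502, 0.04  ]))]
S nozzle_tip [(0.83, [183.2, 183.7], array([0.6847, 0.0157, 0.145 ]))]
T knob_grip []
T sauce_dish [(0.71, [190.5, 236.6], array([0.4348, 0.1548, 0.04  ])), (0.57, [265.1, 152.1], array([ 0.63  , -0.0177,  0.04  ])), (0.55, [322.4, 226.4], array([ 0.4556, -0.1475,  0.04  ]))]
T wood_cup [(0.91, [237.1, 111.5], array([0.7285, 0.0475, 0.04  ]))]
T nozzle_tip [(0.71, [251.2, 117.3], array([0.6812, 0.0132, 0.145 ]))]
```

Gripped on the knob: opening 20.9 mm, 39 N. Now a slow slide of about (+50, +31.5) mm to bring the dish under the nozzle.

Call:
arm_command([
  [[0.15,-0.1,0],[0,0,0],1.5],
  [[0.3,-0.2,0],[0,0,0],1.5],
  [[0.4,-0.25,0],[0,0,0],1.5],
  [[0.5,-0.3,0],[0,0,0],1.5],
  [[0.5,-0.3,0],[0,0,0],1.5],
  [[0.5,-0.3,0],[0,0,0],1.5],
  [[0.5,-0.35,0],[0,0,0],1.5],
  [[0.5,-0.3,0],[0,0,0],1.5],
  [[0.5,-0.3,0],[0,0,0],1.5],
  [[0.4,-0.25,0],[0,0,0],1.5],
  [[0.35,-0.2,0],[0,0,0],1.5],
  [[0.25,-0.2,0],[0,0,0],1.5],
  [[0.15,-0.1,0],[0,0,0],1.5],
  [[0,0,0],[0,0,0],1.5],
  [[0,0,0],[0,0,0],1.5],
])

```text
clock: 6.7
position: [0.5522, 0.0701, 0.2242]
tool_rot: [-3.141, -0.001, -0.0]
force: [0.2, -0.6, 5.3]
grip_width: 0.0207
finger_force: 38.8
```

```bash
cat > look.py <<'E'
from h import *
import sys
o=bot.observe();print({k:np.round(o[k],4) for k in("clock","position","force","grip_width","finger_force")})
S=bot.grab_frame("side");T=bot.grab_frame("top")
for n,p in(("S",S),("T",T)):
  for k,z in(("sauce_dish",.04),("wood_cup",.04),("nozzle_tip",.145)): print(n,k,[(d["p"],np.round(d["at"],1),np.round(at_z(p,d["at"],z)[:2],4)) for d in bot.mark_of(k,p)][:4])
ims=[]
for p,(x,y,w,h) in((S,(130,120,150,150)),(T,(190,70,150,150))):
  cv2.imwrite(f"raw_{'S' if p is S else 'T'}_{sys.argv[1]}.png",p["frame"][:,:,::-1])
  ims.append(cv2.resize(np.ascontiguousarray(p["frame"][y:y+h,x:x+w,::-1]),(400,400),interpolation=cv2.INTER_CUBIC))
cv2.imwrite(f'pics/z{sys.argv[1]}.png',np.hstack(ims))
E
python3 look.py 2
```

```text
{'clock': np.float64(6.7), 'position': array([0.5522, 0.0701, 0.2242]), 'force': array([ 0.2083, -0.5647,  5.2589]), 'grip_width': np.float64(0.0207), 'finger_force': np.float64(38.7874)}
S sauce_dish [(0.98, array([187.4, 225.3]), array([0.6849, 0.0193])), (0.92, array([342.4, 240.5]), array([0.3511, 0.0344])), (0.86, array([300.6, 297. ]), array([0.4346, 0.1995])), (0.66, array([293.7, 202.7]), array([ 0.457 , -0.0934]))]
S wood_cup [(0.82, array([139.8, 240.5]), array([0.7718, 0.0818]))]
S nozzle_tip [(0.65, array([185.8, 183.5]), array([0.6796, 0.0144]))]
T sauce_dish [(0.81, array([250.8, 129.1]), array([0.6854, 0.0153])), (0.7, array([322.2, 225. ]), array([ 0.4588, -0.1472]))]
T wood_cup [(0.56, array([223.7,  93.1]), array([0.7741, 0.0794]))]
T nozzle_tip [(0.96, array([254. , 118.3]), array([0.6791, 0.0073]))]
```

View pics/z2.png

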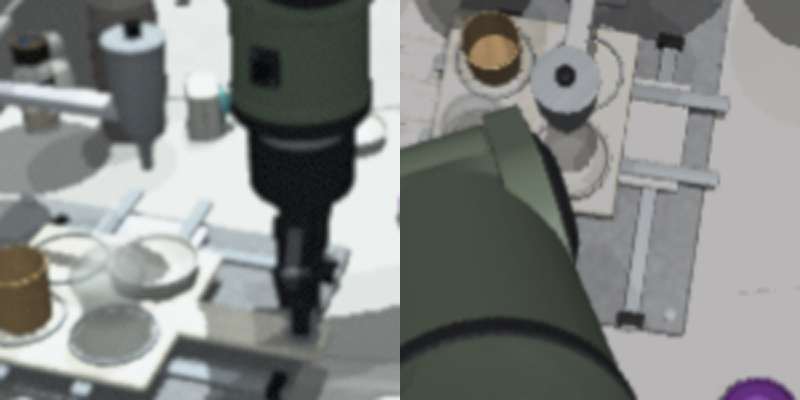

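The side crop shows the nozzle tip at about (185.5, 183) px, with the dish rim roughly centred on (187, 218) below it. I'll fit it more tightly with an overlay.

```bash
cat > ov.py <<'E'
from h import *
import sys
kind,X,Y,out=sys.argv[1],float(sys.argv[2]),float(sys.argv[3]),sys.argv[4]
S=bot.grab_frame("side");T=bot.grab_frame("top")
nz=(.681,.0115)
circ_={"dish":[(.06,.037)],"cup":[(.093,.026)]}[kind]
import h
for n,P in(("S",[S]),("T",[T]),("ST",[S,T])):
    print(kind,n,fit(P,X,Y,circ_,.008))
print("hop T",fit([T],.677,.0115,[(.269,.024)],.006),"hop S",fit([S],.679,.0115,[(.269,.024)],.006), "tip S",fit([S],.681,.0115,[(.145,.005)],.006))
ims=[]
for p,(x,y,w,h_) in((S,(150,115,100,140)),(T,(200,70,100,140))):
    f=4;M=np.float32([[f,0,-x*f+f/2-.5],[0,f,-y*f+f/2-.5]])
    im=cv2.warpAffine(np.ascontiguousarray(p["frame"][:,:,::-1]),M,(w*f,h_*f),flags=cv2.INTER_CUBIC)
    for (a,b,z,r,c) in [(X,Y,circ_[0][0],circ_[0][1],(0,0,255)),(*nz,.145,.005,(0,255,0)),(*nz,.269,.024,(255,0,0))]:
        uv=(proj(p,circ(a,b,z,r))-[x,y])*f+f/2-.5
        for q in uv: cv2.circle(im,tuple(int(v) for v in np.round(q)),1,c,-1)
    ims.append(im)
cv2.imwrite(out,np.hstack(ims))
E
sed -i 's/np.minimum(grad(p),150)/np.minimum(grad(p),400)/' h.py
python3 ov.py dish .683 .0145 pics/ov1.png
```

```text
dish S [6.815000e-01 1.400000e-02 2.164588e+02]
dish T [6.855000e-01 1.200000e-02 1.810559e+02]
dish ST [6.850000e-01 1.500000e-02 1.908818e+02]
hop T [6.765000e-01 1.100000e-02 1.970291e+02] hop S [6.865000e-01 8.000000e-03 2.130023e+02] tip S [6.825000e-01 1.150000e-02 3.792365e+02]
```

View pics/ov1.png

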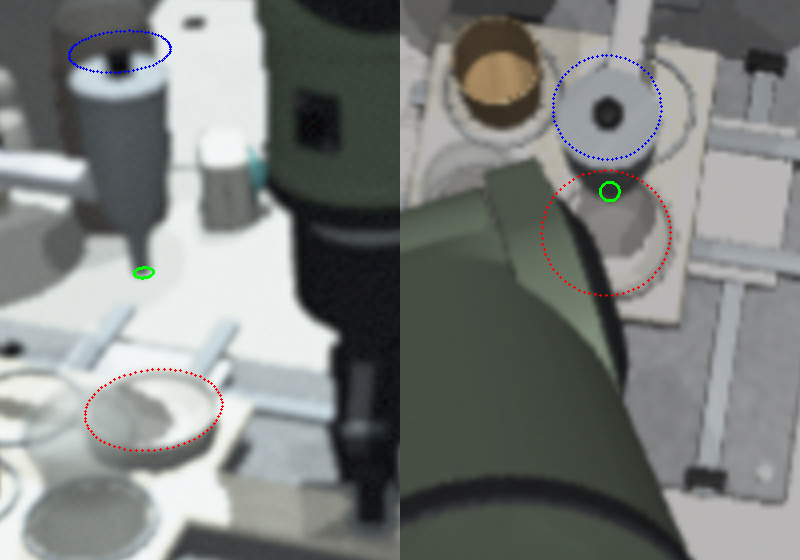

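The overlay fits: the dish rim is centred near (0.683, 0.0145) and the tip near (0.6815, 0.0115). A correction of (-1.5, -3) mm, then a pause of more than a second.

Call:
arm_command([
  [[-0.05,0.1,0],[0,0,0],1.5],
  [[-0.1,0.1,0],[0,0,0],1.5],
  [[0,0.1,0],[0,0,0],1.5],
  [[0,0,0],[0,0,0],1.5],
  [[0,0,0],[0,0,0],1.5],
  [[0,0,0],[0,0,0],1.5],
  [[0,0,0],[0,0,0],1.5],
  [[0,0,0],[0,0,0],1.5],
  [[0,0,0],[0,0,0],1.5],
  [[0,0,0],[0,0,0],1.5],
  [[0,0,0],[0,0,0],1.5],
  [[0,0,0],[0,0,0],1.5],
  [[0,0,0],[0,0,0],1.5],
  [[0,0,0],[0,0,0],1.5],
  [[0,0,0],[0,0,0],1.5],
  [[0,0,0],[0,0,0],1.5],
])

```text
clock: 8.8
position: [0.5506, 0.067, 0.2242]
tool_rot: [-3.141, -0.001, -0.0]
force: [0.0, -0.2, 7.5]
grip_width: 0.0209
finger_force: 39.1
```

```bash
python3 ov.py cup .7715 .076 raw.png; python3 - <<'E'
from h import *
S=bot.grab_frame("side");T=bot.grab_frame("top")
print(bot.observe()["position"],bot.observe()["clock"])
for n,p in(("S",S),("T",T)):
  for k in("sauce_dish","wood_cup"): print(n,k,[(d["p"],np.round(at_z(p,d["at"],.04)[:2],4)) for d in bot.mark_of(k,p)][:1])
E
```

```text
cup S [7.700000e-01 7.600000e-02 1.949446e+02]
cup T [7.720000e-01 7.250000e-02 2.678979e+02]
cup ST [7.7100e-01 7.3500e-02 2.2137e+02]
hop T [6.76000e-01 1.10000e-02 1.88535e+02] hop S [6.865000e-01 8.000000e-03 2.129658e+02] tip S [6.825000e-01 1.150000e-02 3.787261e+02]
[0.55060003 0.0670388  0.22421761] 9.0
S sauce_dish [(0.96, array([0.4349, 0.2009]))]
S wood_cup [(0.75, array([0.7755, 0.0726]))]
T sauce_dish [(0.77, array([ 0.4561, -0.1515]))]
T wood_cup [(0.7, array([0.7676, 0.0734]))]
```

The dish pause is done. The cup is now near (0.771, 0.074), so I slide (-89.5, -62.5) mm.

Call:
arm_command([
  [[-0.2,0.14,0],[0,0,0],1.5],
  [[-0.4,0.28,0],[0,0,0],1.5],
  [[-0.5,0.35,0],[0,0,0],1.5],
  [[-0.6,0.42,0],[0,0,0],1.5],
  [[-0.6,0.42,0],[0,0,0],1.5],
  [[-0.6,0.42,0],[0,0,0],1.5],
  [[-0.6,0.42,0],[0,0,0],1.5],
  [[-0.6,0.42,0],[0,0,0],1.5],
  [[-0.6,0.42,0],[0,0,0],1.5],
  [[-0.6,0.42,0],[0,0,0],1.5],
  [[-0.6,0.42,0],[0,0,0],1.5],
  [[-0.6,0.42,0],[0,0,0],1.5],
  [[-0.6,0.42,0],[0,0,0],1.5],
  [[-0.6,0.42,0],[0,0,0],1.5],
  [[-0.6,0.42,0],[0,0,0],1.5],
  [[-0.35,0.24,0],[0,0,0],1.5],
  [[-0.2,0.14,0],[0,0,0],1.5],
  [[-0.1,0.07,0],[0,0,0],1.5],
  [[0,0,0],[0,0,0],1.5],
  [[0,0,0],[0,0,0],1.5],
])

```text
clock: 11.2
position: [0.4611, 0.0044, 0.2242]
tool_rot: [-3.141, -0.001, -0.0]
force: [0.4, 0.2, 8.6]
grip_width: 0.021
finger_force: 39.3
```

```bash
python3 ov.py cup .6815 .0115 pics/ov2.png; python3 look.py 3 | grep -v sauce
```

```text
cup S [6.835000e-01 1.550000e-02 3.114565e+02]
cup T [6.830000e-01 1.050000e-02 2.871267e+02]
cup ST [6.845000e-01 1.100000e-02 2.860664e+02]
hop T [6.76500e-01 1.10000e-02 2.13774e+02] hop S [6.865000e-01 8.000000e-03 2.118574e+02] tip S [6.825000e-01 1.150000e-02 3.785006e+02]
{'clock': np.float64(11.3), 'position': array([0.4611, 0.0044, 0.2242]), 'force': array([ 0.1007, -1.1618,  8.4922]), 'grip_width': np.float64(0.021), 'finger_force': np.float64(39.2588)}
S wood_cup [(0.76, array([187.1, 225.5]), array([0.6854, 0.0201])), (0.46, array([214. , 214.4]), array([ 0.6348, -0.0269]))]
S nozzle_tip [(0.91, array([185.6, 183. ]), array([0.6805, 0.0125]))]
T wood_cup [(0.64, array([253.8, 128.2]), array([0.6875, 0.0083]))]
T nozzle_tip [(0.6, array([251.8, 117.2]), array([0.6815, 0.0119]))]
```

View pics/ov2.png

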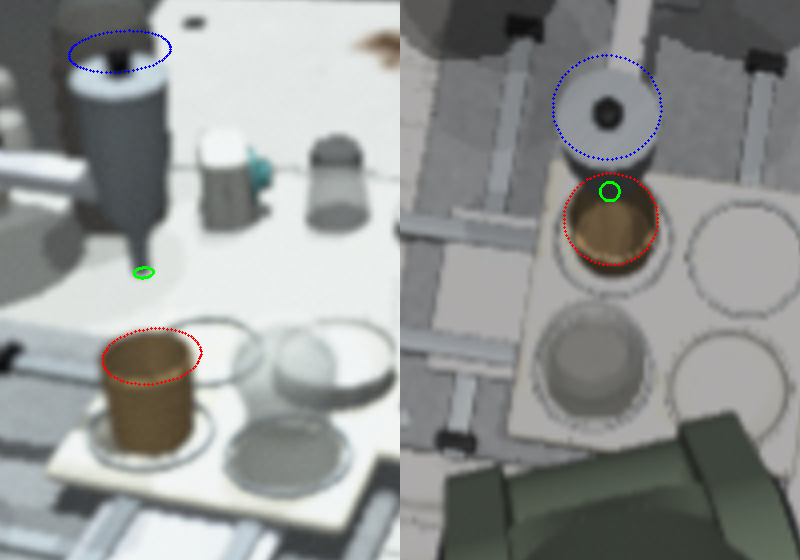

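In the side crop the cup rim spans columns 104–195, about 1.5 mm farther from the robot than the red circle. The top view agrees. I'll correct by (-2, -1) mm, release and lift straight up.

Call:
arm_command([
  [[-0.1,0.05,0],[0,0,0],1.5],
  [[-0.1,0.05,0],[0,0,0],1.5],
  [[0,0,0],[0,0,0],1.5],
  [[0,0,0],[0,0,0],2.5],
  [[0,0,0],[0,0,0],4],
  [[0,0,0],[0,0,0],6],
  [[0,0,0],[0,0,0],8],
  [[0,0,0],[0,0,0],8],
  [[0,0,0],[0,0,0],8],
  [[0,0,-0.5],[0,0,0],8],
  [[0,0,-1.5],[0,0,0],8],
  [[0,0,-2],[0,0,0],8],
  [[0,0,-2],[0,0,0],8],
  [[0,0,-2],[0,0,0],8],
  [[0,0,-2],[0,0,0],8],
  [[0,0,-2],[0,0,0],8],
  [[0,0,0],[0,0,0],8],
])

```text
clock: 13.4
position: [0.4592, 0.0034, 0.3461]
tool_rot: [-3.141, -0.004, -0.001]
force: [-0.3, -0.4, 0.2]
grip_width: 0.0798
finger_force: 0.0
```

```bash
python3 ov.py cup .6815 .0115 pics/ov3.png; python3 look.py 4 | grep -v sauce
```

```text
cup S [6.81500e-01 1.50000e-02 3.08125e+02]
cup T [6.820000e-01 9.000000e-03 2.837208e+02]
cup ST [6.830000e-01 1.000000e-02 2.829186e+02]
hop T [6.765000e-01 1.100000e-02 2.125754e+02] hop S [6.860000e-01 8.500000e-03 2.118303e+02] tip S [6.825000e-01 1.150000e-02 3.785981e+02]
{'clock': np.float64(13.5), 'position': array([0.4588, 0.0034, 0.344 ]), 'force': array([-1.0182, -0.4803, -0.4691]), 'grip_width': np.float64(0.0798), 'finger_force': np.float64(0.0)}
S wood_cup [(0.83, array([189.6, 223.2]), array([0.6819, 0.0114]))]
S nozzle_tip [(0.83, array([184.5, 181.9]), array([0.6838, 0.0086]))]
T wood_cup [(0.92, array([252.3, 131.2]), array([0.6803, 0.0118]))]
T nozzle_tip [(0.81, array([251.4, 116.7]), array([0.6825, 0.0127]))]
```

View pics/ov3.png

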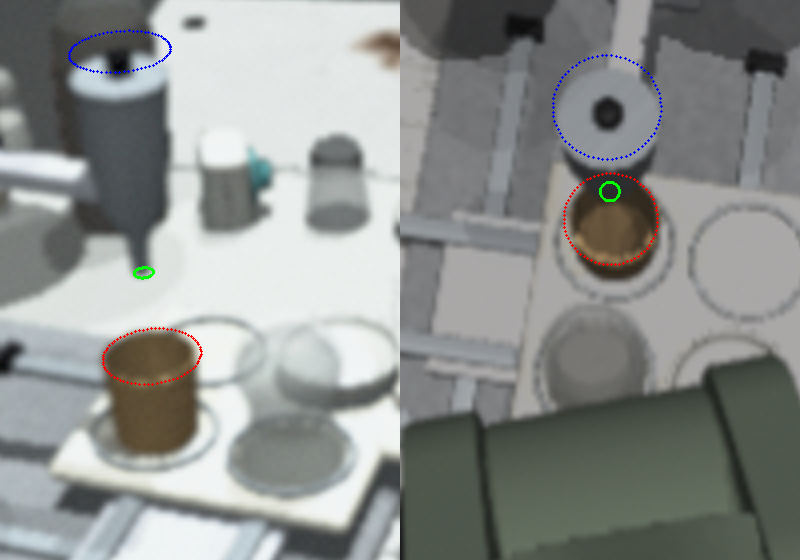

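The cup is centred under the nozzle tip in both views to about 1–2 mm. The vessels are upright and the hand is clear, so I'm handing in.

```bash
python3 -c "
from workcell import bot
print(bot.job_done())"
```

```text
the job is handed in; nothing more can be done
None
```

I slid the table to put the sauce dish under the nozzle, paused for over a second, then slid on to the wooden cup, let go and handed in at about 13.5 s; the last pictures show the cup centred to about 1–2 mm and all three vessels upright, and the judge's verdict was not shown.

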